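# Close a spring flask press with its removable crank

## Robot

A 7-joint arm with a two-finger parallel gripper is mounted at the origin on a cart in front of the work surface, level with it; the furniture and walls round the work are solid. World frame = base frame: x ahead of the robot, y to its left, z up, the work surface at z = 0. Lengths are in m, angles in rad, forces in N, time in s.
With the tool pointing down it reaches from about 0.425 to 0.95 m from the base axis. Payload 4.7 kg.
Tool frame: the origin (TCP) lies midway between the tips of the shut fingers; the grasp point (between the pads) lies 19 mm behind it (r.grip_depth is the distance from the TCP to the grasp point, in m); z points along the fingers, y is the line along which they close (so a half turn about z gives the same grasp; the last joint's range is limited). The gripper opens to 85 mm and grips with 20 to 120 N. Pads are 22 mm wide; open, the fingers measure 114 mm over their backs; the gripper's body (76 mm by 85 mm) begins 54 mm behind the grasp point. The pads swing forward as they close: fully open they stand 13 mm farther back than shut.
Start: joints at [-1.263, 0.469, -0.049, 1.532, 0.024, 1.141, -0.082], TCP at [0.223, 0.637, 0.231] pointing down, gripper open.
Joint ranges: [-2.59, 2.59], [-0.33, 1.99], [-1.39, 1.29], [0.1, 2.45], [-1.04, 4.18], [0.21, 1.99], [-2.66, 2.66]. Speed limits (rad/s): [2.57, 2.57, 3.14, 3.14, 3.14, 3.14, 3.14].

## Interface

Orientations are given as a rotation vector (axis times angle).
In Python, from bench import r gives the robot as it stands. The module is installed in compiled form; this text tells all that it offers.
- The arm moves only by the tool jog_arm, never from a script. Its argument "steps" is one flat list of numbers, 5 for each row, row after row: the opening, from 0 (shut) to 1 (fully open), then the shift along the tool's x, y, z as a fraction of full scale, then the turn about the tool's z as a fraction of full scale. A call has 1 to 8 rows; each row is the pose to reach, as a shift and turn from the pose commanded when the call began, along the tool's axes at that moment, turning the shorter way round; what a row does not reach only later rows make up. Full scale, the value 1, is 250 mm for a shift and 360 degrees for a turn. A row lasts 1/8 s, in which the tool goes at most 62.5 mm and 10.7 degrees, less where a joint would pass 70% of its speed; a pose out of reach is approached as far as the arm can. A call with a number of a shift or a turn outside -1 to 1 is refused whole. A call with a gripper value outside its range is refused whole. The fingers move at their own pace and stop on an object; "grip_force" is the grip in N (left out, the last holds). Time passes only in rows, so rows that repeat a pose let the fingers close. It gives the time, the measured TCP pose, the force, the opening and the grip force at its end, in the units of the state.
- r.get_state(): the state, without advancing time (a new reading comes with each control period).
- r.grab_frame(name): name is "side" or "top" or "wrist"; returns a dict with "image" (480x640x3 uint8, red, green, blue), "fov_y" (degrees; the focal length in pixels is half the picture's height over the tangent of half this angle, whatever the lens; pixels are square), "cx", "cy" (the principal point, pixels), "k1" (the pictures are not rectified: a ray, as slopes to the right and down, at radius r is drawn at 1 + k1 r^2 times it, then the intrinsics apply), "view" (4x4, takes a point from world to camera coordinates); the wrist camera has in their place "T_tool_cam" (4x4, takes a point from camera to tool coordinates, whose origin is the TCP and whose axes are the flange's). Camera axes: x right, y up, looking along -z (the intrinsics and any distortion apply to the point x, -y, -z); pixel columns grow to the right and rows downward; lengths in m; the calibration is good to about 2 mm. A picture is of the moment at which its call begins: read the wrist's pose just before it. There is no depth.
- r.job_done(): hands the job in; it is judged then, once.
The state is a dict: "time": time; "joint_positions": joint angles; "joint_velocities": joint speeds; "joint_torque": joint torques, N m; "tool_pos": TCP position; "ee_rot": TCP orientation; "force": force on the tool from outside, world axes, zero at the start; "torque": the same for the moment, N m; "gripper_width": opening from 0.0 (shut) to 1.0 (fully open); "grip_force": force on a finger pad.
Only numpy, scipy, OpenCV 4.12 (cv2) and the standard library are available. Lean on these libraries where they do the work, as an engineer would, in place of code of your own. Each camera call takes 0.05 s, during which the arm holds its last target. There are 200 camera calls.

## Task

Clamp the denture flask in the spring press for curing. Take the crank off its parking post, fit it fully home over the square end of the press spindle without forcing it (it only drops on when the squares line up), and turn it clockwise until the press foot lands on the flask and then half a turn more to load the spring, but not much more, or the cast inside cracks. Then lift the crank off and put it back fully down on its parking post, leaving the flask under the foot and the other things where they stand.

Things in the scene. Friction and masses are not known exactly. Their poses are not given: they have to be found in the camera images.
- press: Grey bench press for one denture flask, fixed to the bench. Origin: centre of the underside of its base plate (116 x 172 x 14 mm); z up, y along its two upright columns (15 mm thick, at y = +-64 mm). An upright spindle turns in its crossbar and neither rises nor sinks; clockwise from above drives the crosshead and foot down, 16 mm a turn. The spindle's turning angle is random and not reported.
- crossbar_top (a point): Centre of the top of the press's crossbar (36 x 160 mm), 156 mm above the underside; column nuts at its ends rise 12 mm more. The spindle is stiff and stays where it is left: about 0.25 N m to turn while the foot is free (3.5 N at the crank's knob), 0.33 N m as soon as the foot lands (4.7 N at the knob), rising evenly to 0.41 N m half a turn later (5.9 N).
- spindle_end (a point): Centre of the tip of the spindle, 187 mm above the press's underside; axes of the press, not of the turning square. From the tip down: a round nose, 7 mm long, 11.6 mm thick, tapered at the tip, that enters the crank's socket at any angle; then the greased square, 12 x 12 mm, 16 mm long, that enters only when lined up within about 6 degrees, any of four ways; then a round collar 30 mm wide.
- press_foot: Round steel foot of the press, 47 mm wide, on a spring stem under the crosshead. Origin on the spindle axis, 80 mm below its underside. The spring pushes with some 32 N at landing and 4 N more for each mm that the crosshead then goes on (about 64 N at half a turn); it has 14 mm of travel.
- foot_face (a point): Centre of the foot's flat underside, straight above the flask: 3 to 8 mm over its flat top at the start, random. It stops sinking when it lands on the flask.
- flask: Closed yellowish denture flask, 64 x 76 mm, 52 mm high to its flat top, with small studs to 58 mm; loose, standing on the press base (14 mm high) between the columns. Origin: centre of its underside. A second flask like it stands elsewhere on the bench.
- crank: The loose crank, dark steel, about 0.3 kg. Origin: centre of the hub's underside; z up, x towards the knob. In the underside is a square socket, 13.2 x 13.2 mm, sides along x and y, 26 mm deep. Arm: 16 mm wide, 25 to 34 mm above the underside, from the hub's +x face. At the start it sits on the parking post, knob roughly towards the robot.
- crank_hub (a point): Centre of the crank's hub, half-way up: a block 34 x 34 mm, 40 mm high, flat faces square to the point's x and y (x towards the knob, z up). Best gripped across its y faces. Home on the spindle, the hub's underside rests on the spindle's collar and this point is 3 mm below spindle_end.
- crank_knob (a point): Middle of the crank's upright black knob, a freely turning grip 22 mm wide and 37 mm high, 70 mm from the hub axis along +x and 35 mm higher than crank_hub; the arm's top lies 20 mm below this point.
- post_seat (a point): Centre of the flat round shoulder (44 mm wide) of the grey parking post, fixed to the bench; the shoulder is 22 mm above the bench. A round pin, 11 mm thick with a tapered tip, rises 23 mm above it. The crank's socket drops over it at any angle until the hub rests on the shoulder; crank_hub is then 20 mm above this point.
- jar: Pink jar, 60 mm wide, 70 mm high; bystander. Origin under its centre.
- flask_spare: Second denture flask, 64 x 76 x 58 mm, standing left of the press; bystander.
- burs: Wooden block of burs, 36 x 64 x 49 mm; bystander.
- cast_green: Green stone cast of a lower jaw, 65 x 72 x 32 mm; bystander.
- brush: Wooden plaster brush, 140 x 16 x 27 mm, lying between press and post; bystander.
Mind the look-alikes: they are no part of the job. What is shaped like the flask but blue or orange is not meant.

How it is judged:
By the outcome, as a careful person would: the job done as asked, in the order asked, and still so for the second after the job is handed in, with the robot touching nothing.
It also fails if it takes over 72 s, if anything falls off the work surface, if the arm or the gripper's body presses on something with over 40 N, if the wrist force passes 120 N, or if a joint passes its speed limit or range.

## Working session

There is one attempt and no reset: what is moved stays moved. The work goes in short steps, Python scripts to look and compute and a tool call to move; the robot and the scene stay as the last step left them, time stands still between calls to the robot, and variables do not carry over. Pictures are saved under pics/ and viewed, at most 10 in all, crops included, and the job is handed in when it is done.

Besides the shell and the picture viewer there is one more tool, called as a command line: name --argument value ..., lists and objects as JSON in quotes. jog_arm: Moves the arm, as the interface text tells. Its arguments: {"type":"object","properties":{"steps":{"type":"array"},"grip_force":{"type":"number"}},"required":["steps"]}

```bash
mkdir -p pics
python3 - <<'E'
from bench import r
import cv2
s=r.get_state(); print({k:(v if not hasattr(v,'round') else v) for k,v in s.items()}, r.grip_depth)
for n in("top","side"):
    f=r.grab_frame(n); cv2.imwrite(f"pics/{n}0.png",f["image"][:,:,::-1]); print(n,{k:v for k,v in f.items() if k!="image"})
f=r.grab_frame("wrist");print({k:v for k,v in f.items() if k!="image"})
E
```

```text
{'time': 0.0, 'joint_positions': array([-1.26289705,  0.46944525, -0.04857527,  1.53370016,  0.02408935,
        1.14102279, -0.08230808]), 'joint_velocities': array([ 0.00101003, -0.00091321,  0.00052329, -0.00241038,  0.00210531,
        0.0004199 ,  0.00046519]), 'joint_torque': array([ 4.94534306e-04, -5.10303819e+01, -4.60225786e-02, -2.37712079e+01,
        1.08409571e-02,  7.45371566e-03,  4.51231790e-05]), 'tool_pos': array([0.22286821, 0.63651491, 0.23025616]), 'ee_rot': array([-0.52649961, -3.09689461,  0.00309931]), 'force': array([ 0.29547707, -0.76119973,  0.5438881 ]), 'torque': array([ 0.00191133, -0.00706325, -0.01636665]), 'grip_force': 0.0, 'gripper_width': 0.9972482291029164} 0.0187
top {'fov_y': 52.76995896139329, 'cx': 328.2224941679979, 'cy': 241.554886444288, 'k1': 0.027938146330678038, 'view': array([[-5.00133931e-02, -9.98747830e-01,  1.19671849e-03,
         1.36489078e-01],
       [ 9.75288347e-01, -4.85803833e-02,  2.15528620e-01,
        -5.00532301e-01],
       [-2.15200604e-01,  1.19464632e-02,  9.76496791e-01,
        -1.46500861e+00],
       [ 0.00000
[... 203 characters left out ...]
.99650319, -0.08316764,  0.0080339 , -0.48550659],
       [ 0.0384054 ,  0.54130617,  0.83994801, -0.17668756],
       [-0.0742053 , -0.83670232,  0.54260741, -1.08179772],
       [ 0.        ,  0.        ,  0.        ,  1.        ]])}
{'fov_y': 69.14926608861572, 'cx': 317.13792487748134, 'cy': 245.18931715770944, 'k1': -0.02211076780666818, 'T_tool_cam': array([[ 1.05038865e-03,  9.59550453e-01,  2.81534767e-01,
         7.16165977e-02],
       [ 9.99999448e-01, -1.00410255e-03, -3.08668854e-04,
         1.07322358e-03],
       [-1.34935608e-05,  2.81534936e-01, -9.59550978e-01,
        -1.42542038e-01],
       [ 0.00000000e+00,  0.00000000e+00,  0.00000000e+00,
         1.00000000e+00]])}
```

View pics/top0.png

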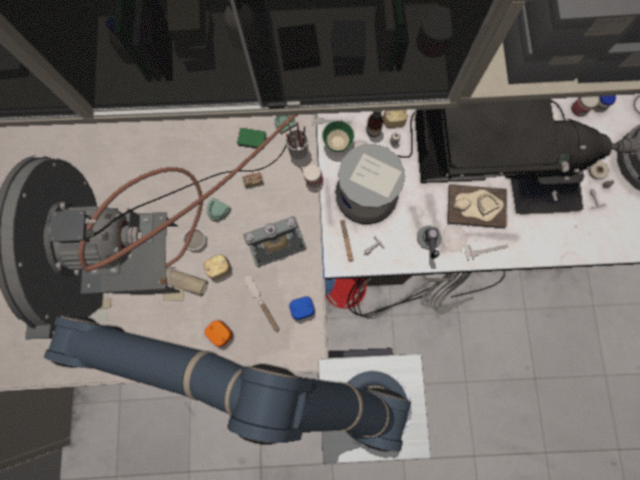

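View pics/side0.png

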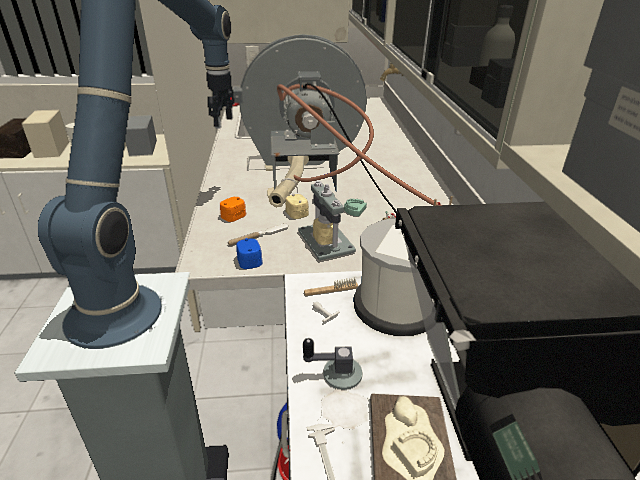

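The top picture shows the crank on its post at (430,238), with the knob at about (433,255). Side has the hub at (344,355) and the knob at (308,348). The press is at top (275,242), side (325,215). These could be mistaken for the crank:
- the T-key at top (373,246)
- the calliper at top (488,250)

These could be mistaken for the flask:
- the blue block at top (302,308)
- the orange block at top (218,333)
- the spare yellow flask at top (216,266)

I choose the dark crank on the grey post, and the yellowish flask inside the press. Next is one close crop to check.

```bash
cat > h.py <<'E'
from bench import r
import numpy as np, cv2
from scipy.spatial.transform import Rotation as R
def cam(f,s=None):
    "returns (world->cam rotation/translation 4x4), K params"
    if "view" in f: V=np.array(f["view"])
    else:
        T=np.eye(4);T[:3,:3]=R.from_rotvec(s["ee_rot"]).as_matrix();T[:3,3]=s["tool_pos"]
        V=np.linalg.inv(T@f["T_tool_cam"])
    return V,240/np.tan(np.radians(f["fov_y"])/2),f["cx"],f["cy"],f["k1"]
def ray(c,u,v):
    V,F,cx,cy,k=c; d=np.array([(u-cx)/F,(v-cy)/F]); p=d.copy()
    for _ in range(20): p=d/(1+k*(p@p))
    Rm=V[:3,:3]; return -Rm.T@V[:3,3], Rm.T@np.array([p[0],-p[1],-1])
def plane(c,u,v,z):
    o,d=ray(c,u,v); return o+d*(z-o[2])/d[2]
def tri(rs):
    A=0;b=0
    for o,d in rs:
        d=d/np.linalg.norm(d);P=np.eye(3)-np.outer(d,d);A=A+P;b=b+P@o
    return np.linalg.solve(A,b)
def proj(c,p):
    V,F,cx,cy,k=c; q=V[:3,:3]@p+V[:3,3]; a=np.array([q[0],-q[1]])/-q[2]; a=a*(1+k*(a@a)); return a*F+[cx,cy]
def shot(n,name):
    s=r.get_state();f=r.grab_frame(n);cv2.imwrite(f"pics/{name}.png",f["image"][:,:,::-1]);return f,cam(f,s),s
E
python3 - <<'E'
from h import *
ft=r.grab_frame("top");fs=r.grab_frame("side");t=cam(ft);s=cam(fs)
P=lambda a:np.round(a,4)
print("hubtop",P(plane(t,431,233,.062)),P(plane(s,344,352,.062)))
print("knob",P(tri([ray(t,434,258),ray(s,308,345)])))
print("press",P(plane(t,275,228,.156)), P(plane(s,325,188,.16)))
print("bin",P(plane(t,370,205,0)),P(tri([ray(t,372,172),ray(s,395,230)])))
a=ft["image"][190:290,230:330];b=ft["image"][210:290,390:490];c=fs["image"][160:280,280:400]; d=fs["image"][320:400,290:390]
z=lambda i:cv2.resize(i,(400,300),interpolation=cv2.INTER_CUBIC)
cv2.imwrite("pics/c.png",np.vstack([np.hstack([z(a),z(b)]),np.hstack([z(c),z(d)])])[:,:,::-1])
E
```

```text
hubtop [ 0.5165 -0.2116  0.062 ] [ 0.5175 -0.2178  0.062 ]
knob [ 0.4405 -0.2095  0.0766]
press [0.5329 0.267  0.156 ] [0.5279 0.3113 0.16  ]
bin [ 0.6356 -0.0336  0.    ] [ 0.6578 -0.0217  0.2226]
```

View pics/c.png

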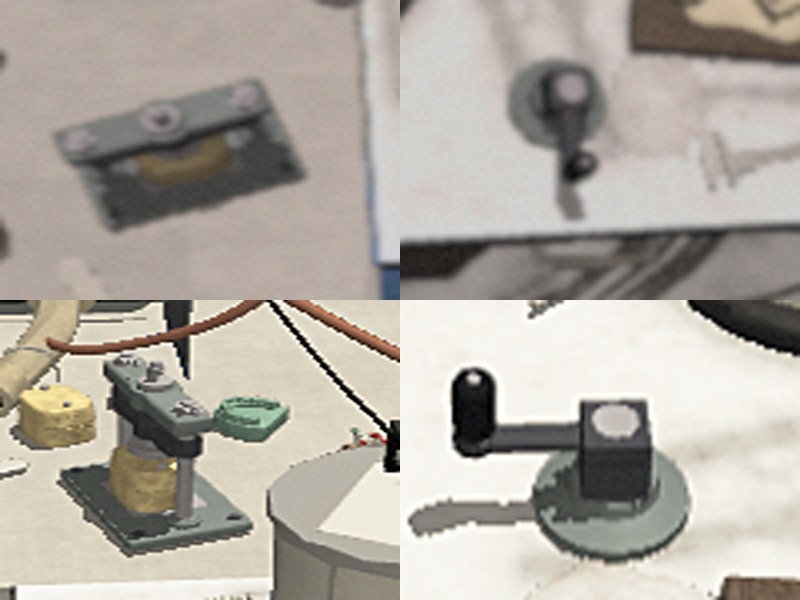

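The crops confirm both choices. The crank is on its post, with a square dark hub and black knob. The press has the yellow flask under its foot. The spindle tip is at about top (270.7,229.3), side (326.5,186).

```bash
cat >> h.py <<'E'
def move(p,ty=None):
    "fractions (x,y,z,turn) to bring TCP to p; ty: wanted world direction of tool y (rad), mod pi"
    s=r.get_state();M=R.from_rotvec(s["ee_rot"]).as_matrix();d=M.T@(np.array(p)-s["tool_pos"])/.25
    y=np.arctan2(M[1,1],M[0,1]); a=0
    if ty is not None: a=-((ty-y+np.pi/2)%np.pi-np.pi/2)
    print("move",np.round(d,4),"turn",round(a/2/np.pi,4),"yaw_y",round(np.degrees(y),2),"j7",round(s["joint_positions"][6],3))
E
python3 - <<'E'
from h import *
t=cam(r.grab_frame("top"));s=cam(r.grab_frame("side"))
tip=tri([ray(t,270.7,229.3),ray(s,326.5,186)]);print(tip,proj(t,tip),proj(s,tip))
kn=tri([ray(t,434.5,251.5),ray(s,308,349)]);print("knob",kn)
h=tri([ray(t,432,231.5),ray(s,344,352)]);print("hub",h)
print("bin front",plane(t,370,221,0),plane(s,355,300,0.02),plane(s,365,235,.2))
move([tip[0],tip[1],.30]);move([h[0],h[1],.25])
E
```

```text
[0.52579825 0.27696099 0.18239044] [270.63009087 228.34286181] [325.52735237 186.26350074]
knob [ 0.45049751 -0.21442284  0.07355888]
hub [ 0.51962699 -0.21566977  0.06018429]
bin front [ 0.58098989 -0.02990663  0.        ] [ 0.57211459 -0.01470399  0.02      ] [ 0.58656908 -0.00675466  0.2       ]
move [-1.6191 -0.9589 -0.2753] turn 0.0 yaw_y 70.7 j7 -0.082
move [-2.247  -2.8268 -0.0745] turn 0.0 yaw_y 70.7 j7 -0.082
```

jog_arm --steps '[1,-0.1,-0.06,-0.2,0,1,-0.3,-0.18,-0.28,0,1,-0.5,-0.3,-0.28,0,1,-0.7,-0.42,-0.28,0,1,-0.9,-0.53,-0.28,0]'

```text
time: 0.98
tool_pos: [0.3927, 0.436, 0.3017]
ee_rot: [0.527, 3.097, 0.001]
force: [1.0, 0.5, -0.2]
gripper_width: 1.0
grip_force: 0.0
```

jog_arm --steps '[1,-0.2,-0.12,0,0,1,-0.4,-0.24,0,0,1,-0.6,-0.36,0,0,1,-0.72,-0.43,0,0,1,-0.72,-0.43,0,0,1,-0.72,-0.43,0,0]'

```text
time: 1.72
tool_pos: [0.5253, 0.2777, 0.3012]
ee_rot: [-0.525, -3.097, -0.001]
force: [-0.4, 1.3, -0.8]
gripper_width: 1.004
grip_force: 0.0
```

Run:
```python
from h import *
f,c,s=shot("wrist","w1")
print(s["time"],s["tool_pos"],s["joint_positions"][[0,6]],proj(c,np.array([.5258,.277,.187])),s["force"])
a=f["image"]; u,v=proj(c,np.array([.5258,.277,.187])).astype(int)
b=a[max(v-60,0):v+60,max(u-80,0):u+80]
cv2.imwrite("pics/w1b.png",np.vstack([cv2.resize(a,(400,300)),cv2.resize(b,(400,300),interpolation=cv2.INTER_CUBIC)])[:,:,::-1]); print(u-80,v-60)
```

```text
1.725 [0.52530635 0.27771584 0.30123324] [-0.66712301  0.71801377] [314.88076647 241.53104952] [-0.43755021  1.27765138 -0.83261141]
234 181
```

View pics/w1b.png

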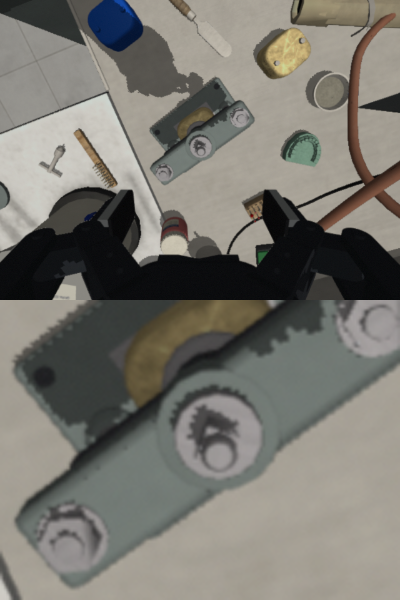

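The wrist view shows the spindle nose at about full pixel (321,242), on the press crossbar, with the square under it partly in shadow. I'll go closer to read its angle.

jog_arm --steps '[1,-0.04,0,0.14,0,1,-0.08,0,0.27,0,1,-0.08,0,0.27,0,1,-0.08,0,0.27,0]'

```text
time: 2.28
tool_pos: [0.5447, 0.2717, 0.235]
ee_rot: [0.523, 3.097, 0.002]
force: [0.3, 0.3, -0.1]
gripper_width: 1.0
grip_force: 0.0
```

Run:
```python
from h import *
c0=None
f,c,s=shot("wrist","w2")
print(s["time"],s["tool_pos"])
u,v=proj(c,np.array([.5258,.277,.187])).astype(int)
a=f["image"][v-60:v+60,u-80:u+80]; print(u-80,v-60)
a=cv2.convertScaleAbs(a,alpha=1.3,beta=10)
cv2.imwrite("pics/w2b.png",cv2.resize(a,(800,600),interpolation=cv2.INTER_CUBIC)[:,:,::-1])
```

```text
2.275 [0.54466354 0.27166353 0.23504996]
232 178
```

View pics/w2b.png

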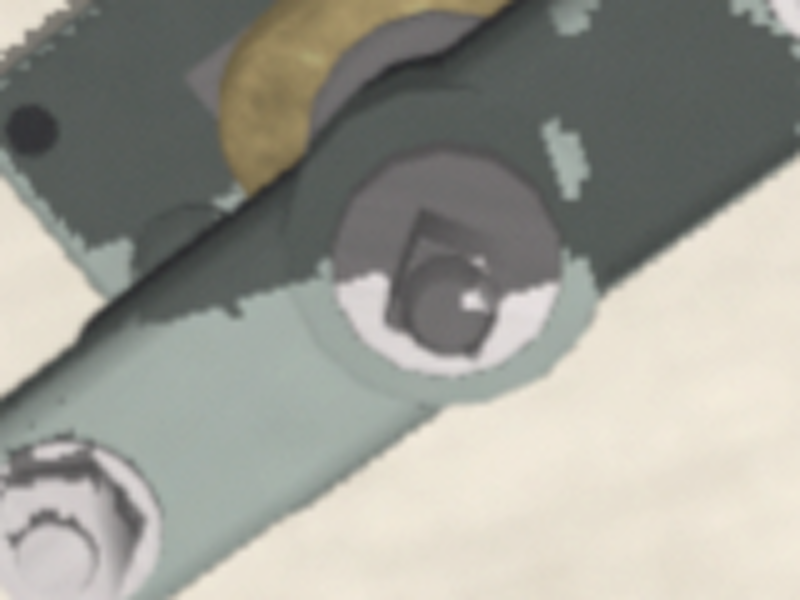

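The close view shows the collar centred at about crop (447,263) and the nose at (452,303). The square's near corners are at (388,325) and (475,357), and its far foot edge runs (422,207)–(485,228). That puts its sides about 19–20° off in the picture.

Run:
```python
from h import *
s=r.get_state();c=cam(r.grab_frame("wrist"),s)
p=lambda x,y,z:plane(c,232+x/5,178+y/5,z)
print("collar",p(447,263,.164),"tip",p(452,303,.187))
for a,b,z in(((388,325),(475,357),.18),((422,207),(485,228),.164)):
    d=p(*b,z)-p(*a,z);print(np.linalg.norm(d),np.degrees(np.arctan2(d[1],d[0]))%90)
# crossbar edge
d=p(600,295,.156)-p(155,600,.156);print("bar",np.degrees(np.arctan2(d[1],d[0])))
move([.5197,-.2157,.25],np.pi/2)
```

```text
collar [0.52895112 0.28142117 0.164     ] tip [0.52802599 0.28199381 0.187     ]
0.011061936554283896 49.83484439142826
0.008373612016282917 52.04626349573239
bar 106.74661945898688
move [-0.5455 -1.8731 -0.0616] turn -0.0534 yaw_y 70.78 j7 0.756
```

jog_arm --steps '[1,0,0,-0.2,0,1,-0.05,-0.15,-0.4,-0.02,1,-0.12,-0.4,-0.42,-0.055,1,-0.18,-0.63,-0.42,-0.055,1,-0.25,-0.86,-0.42,-0.055,1,-0.28,-0.98,-0.42,-0.055]'

```text
time: 3.12
tool_pos: [0.5297, 0.0119, 0.3408]
ee_rot: [-0.006, 3.138, 0.0]
force: [0.2, 0.4, 0.1]
gripper_width: 1.002
grip_force: 0.0
```

Run:
```python
from h import *
s=r.get_state();print(s["tool_pos"],s["time"]);move([.5197,-.2157,.20],np.pi/2)
```

```text
[0.52972431 0.01189684 0.34079373] 3.125
move [ 0.0458 -0.9103  0.563 ] turn 0.0007 yaw_y 90.24 j7 1.511
```

jog_arm --steps '[1,0.01,-0.25,0,0,1,0.02,-0.5,0,0,1,0.04,-0.75,0.15,0,1,0.04,-0.9,0.4,0,1,0.04,-0.91,0.6,0,1,0.04,-0.91,0.64,0,1,0.04,-0.91,0.64,0]'

```text
time: 4.0
tool_pos: [0.5228, -0.2109, 0.1796]
ee_rot: [-0.016, 3.141, 0.001]
force: [0.2, -0.8, 0.1]
gripper_width: 1.005
grip_force: 0.0
```

Run:
```python
from h import *
f,c,s=shot("wrist","w3")
print(s["time"],s["tool_pos"])
u,v=proj(c,np.array([.5,-.2157,.062])).astype(int)
x0,y0=max(u-100,0),max(v-75,0)
a=f["image"][y0:y0+150,x0:x0+200]; print(x0,y0)
a=cv2.convertScaleAbs(a,alpha=1.3,beta=10)
cv2.imwrite("pics/w3b.png",cv2.resize(a,None,fx=4,fy=4,interpolation=cv2.INTER_CUBIC)[:,:,::-1])
```

```text
4.0 [ 0.52278515 -0.21088443  0.17964061]
209 134
```

View pics/w3b.png

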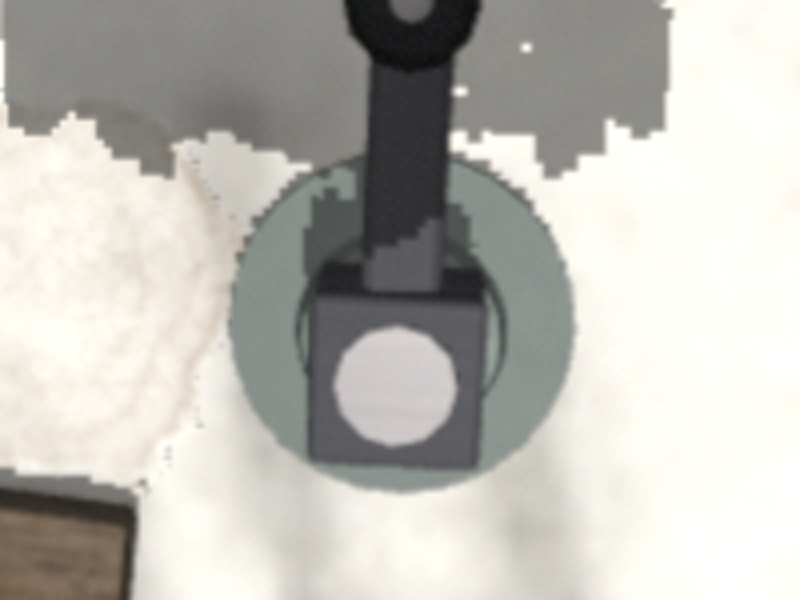

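The hub top is centred at crop (396,384) (white disc), with corners (316,297), (487,305), (476,467) and (310,462). The knob top is at (411,2). The crank is nearly square to the tool.

Run:
```python
from h import *
s=r.get_state();c=cam(r.grab_frame("wrist"),s)
p=lambda x,y,z:plane(c,209+x/4,134+y/4,z)
q=[p(x,y,.062) for x,y in((316,297),(487,305),(476,467),(310,462))]
h=p(396,384,.062);print("hub",h,np.mean(q,0),[np.linalg.norm(q[i]-q[i-1]) for i in range(4)])
k=p(411,2,.0955);d=k-h;yaw=np.arctan2(d[1],d[0]);print("knob",k,np.degrees(yaw))
for i,j in((0,1),(3,2),(0,3),(1,2)):
    d=q[j]-q[i];print(np.degrees(np.arctan2(d[1],d[0]))%90)
print(p(402,325,.022))
ty=np.radians(88.0); move([h[0],h[1],.028],ty)
```

```text
hub [ 0.51739085 -0.21715232  0.062     ] [ 0.51741605 -0.21691615  0.062     ] [np.float64(0.032827515675868404), np.float64(0.03248740299668197), np.float64(0.03230658171428448), np.float64(0.03261615649395805)]
knob [ 0.44753691 -0.21426875  0.0955    ] 177.63616812885084
87.94902655450318
88.86196764402452
87.25448806563001
87.46430203220349
[ 0.51403071 -0.21685741  0.022     ]
move [ 0.0299 -0.0228  0.6137] turn 0.0073 yaw_y 90.61 j7 2.039
```

jog_arm --steps '[1,0.03,-0.023,0.2,0.007,1,0.03,-0.023,0.4,0.007,1,0.03,-0.023,0.57,0.007,1,0.03,-0.023,0.62,0.007,1,0.03,-0.023,0.62,0.007,1,0.03,-0.023,0.62,0.007]'

```text
time: 4.85
tool_pos: [0.5164, -0.2181, 0.026]
ee_rot: [0.055, 3.137, -0.002]
force: [0.7, -0.2, 0.8]
gripper_width: 0.993
grip_force: 0.0
```

Run:
```python
from h import *
s=r.get_state();print(s["force"],s["tool_pos"]);move([.5174,-.2170,.026],np.radians(87.8))
```

```text
[ 0.65021354 -0.1936008   0.75405219] [ 0.51635178 -0.21811319  0.02595696]
move [-0.004   0.0046 -0.0002] turn 0.0006 yaw_y 88.01 j7 2.113
```

Good. Now I grip.

jog_arm --steps '[0.3,-0.004,0.004,0,0,0.3,-0.004,0.004,0,0,0.3,-0.004,0.004,0,0,0.3,-0.004,0.004,0,0,0.3,-0.004,0.004,0,0,0.3,-0.004,0.004,0,0]' --grip_force 80

```text
time: 5.6
tool_pos: [0.5162, -0.2175, 0.0245]
ee_rot: [0.056, 3.139, -0.001]
force: [0.4, -1.7, 6.4]
gripper_width: 0.388
grip_force: 80.1
```

Run:
```python
from h import *
s=r.get_state();print(s["force"],s["torque"],s["tool_pos"],s["grip_force"]);move([.5174,-.2170,.026],np.radians(87.8))
```

```text
[ 0.41056676 -1.7121196   6.42036499] [-0.25295518  0.1244757   0.05903353] [ 0.51617001 -0.21748571  0.02450832] 80.12044480070472
move [-0.0049  0.0021 -0.006 ] turn 0.0004 yaw_y 87.96 j7 2.111
```

jog_arm --steps '[0.3,0,0,-0.08,0,0.3,0,0,-0.2,0,0.3,0,0,-0.4,0,0.3,0,0,-0.62,0,0.3,0,0,-0.85,0,0.3,0,0,-1,0,0.3,0,0,-1,0]'

```text
time: 6.48
tool_pos: [0.5165, -0.2169, 0.2757]
ee_rot: [0.055, 3.137, -0.001]
force: [-0.3, -0.4, -4.1]
gripper_width: 0.391
grip_force: 81.5
```

Run:
```python
from h import *
s=r.get_state();print(s["force"],s["torque"],s["tool_pos"],s["gripper_width"]);move([.528,.282,.34],np.radians(141))
f,c,s=shot("wrist","w4")
p=proj(c,np.array([.5162,-.2175,s["tool_pos"][2]+.037]));print(p)
```

```text
[-0.31182076 -0.3818475  -4.05850796] [-0.06536003 -0.05635096 -0.03426365] [ 0.51645635 -0.21694004  0.27569843] 0.390666843532025
move [ 0.0226  1.996  -0.2583] turn -0.1472 yaw_y 87.99 j7 1.97
[312.32262451 355.82703435]
```

Run:
```python
from h import *
f,c,s=shot("wrist","w4")
cv2.imwrite("pics/w4b.png",f["image"][250:450,200:440,::-1].repeat(3,0).repeat(3,1)[:, :720])
```

```text
(no output)
```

View pics/w4b.png

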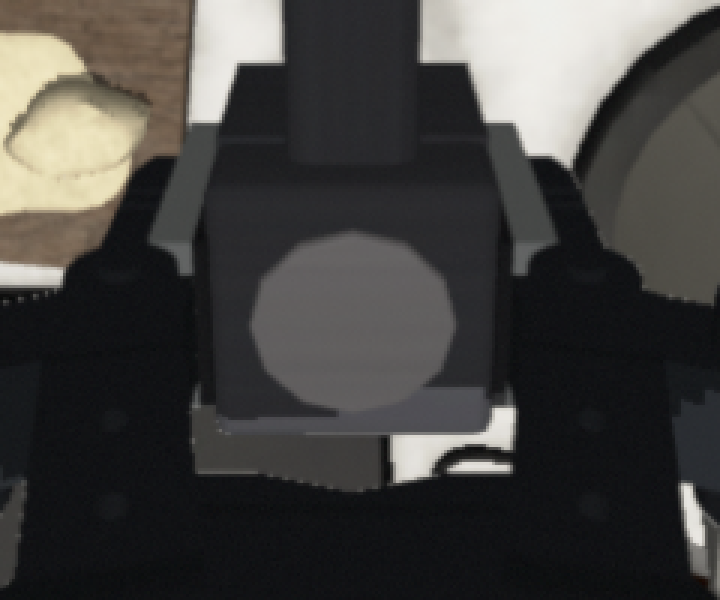

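jog_arm --steps '[0.3,0,0.1,-0.2,0,0.3,0,0.3,-0.3,0,0.3,0,0.55,-0.3,0,0.3,0,0.8,-0.3,-0.02,0.3,0,1,-0.3,-0.05,0.3,0,1,-0.3,-0.08,0.3,0,1,-0.3,-0.1,0.3,0,1,-0.3,-0.1]'

```text
time: 7.58
tool_pos: [0.5232, 0.0333, 0.3458]
ee_rot: [0.914, -3.0, -0.001]
force: [-0.2, 0.1, -3.9]
gripper_width: 0.386
grip_force: 81.2
```

Run:
```python
from h import *
s=r.get_state();print(s["force"],s["torque"],s["tool_pos"],s["gripper_width"]);move([.528,.282,.34],np.radians(141))
```

```text
[-0.17003737  0.09466513 -3.92940117] [-0.01275483 -0.00144128 -0.03594524] [0.52317123 0.03326062 0.34579524] 0.38561871912229956
move [-0.5712  0.8149  0.0223] turn -0.0475 yaw_y 123.91 j7 2.048
```

The hub is held squarely between the pads, with its top disc at full pixel (317.7,357.3).

Run:
```python
from h import *
s=r.get_state();f=r.grab_frame("wrist");s0=dict(s);s0["ee_rot"]=np.zeros(3);s0["tool_pos"]=np.zeros(3)
c=cam(f,s0);h=plane(c,317.7,357.3,-.0375);print("hub in tool",h)
M=R.from_euler("z",141-90,degrees=True).as_matrix()@np.diag([-1,1,-1.])  # tool y at yaw 141
off=M@np.array([h[0],h[1],0]);print(off)
move(np.array([.5283,.2818,.22])-off,np.radians(141))
```

```text
hub in tool [-0.00072774  0.00089403 -0.0375    ]
[-0.00023681  0.00112819  0.        ]
move [-0.5708  0.8098  0.5046] turn -0.0476 yaw_y 123.85 j7 2.048
```

jog_arm --steps '[0.3,-0.1,0.15,0,-0.015,0.3,-0.24,0.34,0,-0.03,0.3,-0.38,0.54,0,-0.047,0.3,-0.5,0.71,0.05,-0.047,0.3,-0.57,0.81,0.2,-0.047,0.3,-0.57,0.81,0.4,-0.047,0.3,-0.57,0.81,0.5,-0.047,0.3,-0.57,0.81,0.5,-0.047]'

```text
time: 8.62
tool_pos: [0.5276, 0.2796, 0.2204]
ee_rot: [1.345, -2.831, 0.001]
force: [0.8, 0.5, -3.7]
gripper_width: 0.39
grip_force: 81.1
```

Run:
```python
from h import *
s=r.get_state();print(s["force"],s["torque"],s["tool_pos"],s["gripper_width"]);move(np.array([.5285,.2807,.1925]),np.radians(141))
```

```text
[ 0.75436423  0.45282159 -3.6995268 ] [ 0.06018609 -0.07598418  0.02646485] [0.52755901 0.27959401 0.22037196] 0.3897495095077392
move [-0.0066 -0.0004  0.1114] turn -0.0005 yaw_y 140.81 j7 1.906
```

jog_arm --steps '[0.3,-0.006,0,0.06,0,0.3,-0.006,0,0.11,0,0.3,-0.006,0,0.125,0,0.3,-0.006,0,0.14,0,0.3,-0.006,0,0.145,0,0.3,-0.006,0,0.145,0]'

```text
time: 9.38
tool_pos: [0.5303, 0.2817, 0.1879]
ee_rot: [-1.35, 2.837, -0.0]
force: [-0.8, -0.9, -2.8]
gripper_width: 0.388
grip_force: 81.3
```

Run:
```python
from h import *
s=r.get_state();print(s["force"],s["torque"],s["tool_pos"]);move(np.array([.5285,.2807,.1665]),np.radians(141))
```

```text
[-0.77066745 -0.9442772  -2.82757881] [-0.177572    0.14993954 -0.10277649] [0.53031228 0.28174427 0.18787541]
move [0.0078 0.003  0.0855] turn -0.0003 yaw_y 140.89 j7 1.906
```

jog_arm --steps '[0.3,0,0,0,0,0.3,0,0,0,0]'

```text
time: 9.62
tool_pos: [0.5303, 0.2818, 0.1878]
ee_rot: [-1.35, 2.837, -0.0]
force: [-1.0, -1.1, -1.7]
gripper_width: 0.389
grip_force: 81.3
```

Run:
```python
from h import *
s=r.get_state();print(s["force"],s["torque"],s["tool_pos"]);move(np.array([.5285,.2807,.1665]),np.radians(141))
```

```text
[-0.99877058 -1.07609378 -1.69511421] [-0.23838336  0.20874501 -0.0405158 ] [0.53030607 0.28179197 0.18779393]
move [0.008  0.0029 0.0852] turn -0.0003 yaw_y 140.9 j7 1.907
```

jog_arm --steps '[0.3,0.004,0.0015,0,0,0.3,0.008,0.003,0,0,0.3,0.008,0.003,0,0]'

```text
time: 10.0
tool_pos: [0.5283, 0.281, 0.1875]
ee_rot: [-1.35, 2.836, 0.0]
force: [0.1, -0.1, -4.2]
gripper_width: 0.387
grip_force: 81.3
```

Run:
```python
from h import *
s=r.get_state();print(s["force"],s["torque"],s["tool_pos"]);move(np.array([.5285,.2807,.1665]),np.radians(141))
```

```text
[ 0.13850579 -0.12675149 -4.16846038] [ 0.02126158 -0.01105972  0.00076064] [0.52828494 0.28100535 0.18745118]
move [ 0.0004 -0.0015  0.0838] turn -0.0002 yaw_y 140.92 j7 1.906
```

jog_arm --steps '[0.3,0,0,0.01,0,0.3,0,0,0.02,0,0.3,0,0,0.03,0,0.3,0,0,0.03,0]'

```text
time: 10.5
tool_pos: [0.5283, 0.2807, 0.1797]
ee_rot: [1.35, -2.836, 0.0]
force: [0.6, -0.1, -3.6]
gripper_width: 0.386
grip_force: 81.3
```

Run:
```python
from h import *
s=r.get_state();print(s["force"],s["torque"],s["tool_pos"]);move(np.array([.5285,.2807,.1665]),np.radians(141))
```

```text
[ 0.64566192 -0.05590729 -3.59845065] [ 0.04214178 -0.09247256 -0.00395339] [0.52827877 0.28070712 0.17966639]
move [-0.0006 -0.0007  0.0527] turn -0.0003 yaw_y 140.9 j7 1.906
```

jog_arm --steps '[0.3,0,0,0.015,0,0.3,0,0,0.03,0,0.3,0,0,0.042,0,0.3,0,0,0.048,0,0.3,0,0,0.048,0]'

```text
time: 11.12
tool_pos: [0.5284, 0.2808, 0.1679]
ee_rot: [1.35, -2.837, -0.0]
force: [-0.2, -0.1, -3.4]
gripper_width: 0.393
grip_force: 81.3
```

Run:
```python
from h import *
s=r.get_state();print(s["force"],s["torque"],s["tool_pos"]);move(np.array([.5285,.2807,.1665]),np.radians(141))
```

```text
[-0.19978877 -0.06188429 -3.39309115] [ 0.01099404 -0.00297315 -0.01120391] [0.52838541 0.28081111 0.16790809]
move [ 0.0001 -0.0006  0.0056] turn -0.0003 yaw_y 140.9 j7 1.906
```

jog_arm --steps '[0.3,0,0,0.006,0,0.3,0,0,0.009,0,0.3,0,0,0.009,0]'

```text
time: 11.5
tool_pos: [0.5285, 0.281, 0.1665]
ee_rot: [-1.35, 2.836, 0.0]
force: [-1.8, -2.0, 1.6]
gripper_width: 0.393
grip_force: 82.0
```

```bash
cat > q.py <<'E'
from h import *
s=r.get_state();M=R.from_rotvec(s["ee_rot"]).as_matrix()
print(s["time"],"F",s["force"].round(1),"Tz",round(s["torque"][2],3),s["tool_pos"].round(4),"yaw",round(np.degrees(np.arctan2(M[1,1],M[0,1])),1),"j7",round(s["joint_positions"][6],2),"tau7",round(s["joint_torque"][6],3))
E
python3 q.py
```

```text
11.5 F [-1.8 -2.   1.6] Tz -0.052 [0.5285 0.281  0.1665] yaw 140.9 j7 1.91 tau7 0.001
```

jog_arm --steps '[0.3,0,0,-0.006,0.015,0.3,0,0,-0.006,0.03,0.3,0,0,-0.006,0.045,0.3,0,0,-0.006,0.06]' --grip_force 110

```text
time: 12.0
tool_pos: [0.5286, 0.2802, 0.167]
ee_rot: [-0.791, 3.04, -0.002]
force: [0.7, -1.4, -1.6]
gripper_width: 0.385
grip_force: 109.1
```

```bash
python3 q.py
```

```text
12.0 F [ 0.7 -1.4 -1.6] Tz 0.268 [0.5286 0.2802 0.167 ] yaw 119.2 j7 1.56 tau7 0.318
```

jog_arm --steps '[0.3,0,0,0,0.015,0.3,0,0,0,0.03,0.3,0,0,0,0.045,0.3,0,0,0,0.06]'

```text
time: 12.5
tool_pos: [0.5287, 0.2801, 0.1671]
ee_rot: [-0.207, 3.134, -0.002]
force: [0.0, -1.3, -1.8]
gripper_width: 0.385
grip_force: 109.1
```

```bash
python3 q.py
```

```text
12.5 F [ 0.  -1.3 -1.8] Tz 0.247 [0.5287 0.2801 0.1671] yaw 97.6 j7 1.22 tau7 0.316
```

jog_arm --steps '[0.3,0,0,0,0.015,0.3,0,0,0,0.03,0.3,0,0,0,0.045,0.3,0,0,0,0.06]'

```text
time: 13.0
tool_pos: [0.5287, 0.2799, 0.167]
ee_rot: [0.384, 3.117, -0.002]
force: [0.5, -2.2, -2.1]
gripper_width: 0.387
grip_force: 109.1
```

```bash
python3 q.py
```

```text
13.0 F [ 0.5 -2.2 -2.1] Tz 0.303 [0.5287 0.2799 0.167 ] yaw 76.0 j7 0.89 tau7 0.314
```

jog_arm --steps '[0.3,0,0,0,0.015,0.3,0,0,0,0.03,0.3,0,0,0,0.045]'

```text
time: 13.38
tool_pos: [0.5287, 0.2799, 0.1671]
ee_rot: [0.819, 3.032, -0.002]
force: [0.0, -2.6, -2.1]
gripper_width: 0.386
grip_force: 109.2
```

```bash
python3 q.py
```

```text
13.375 F [ 0.  -2.6 -2.1] Tz 0.257 [0.5287 0.2799 0.1671] yaw 59.8 j7 0.63 tau7 0.311
```

jog_arm --steps '[0.3,0,0,0,0.015,0.3,0,0,0,0.03,0.3,0,0,0,0.045]'

```text
time: 13.75
tool_pos: [0.5286, 0.2797, 0.1671]
ee_rot: [1.238, 2.886, -0.002]
force: [-0.1, -2.8, -1.5]
gripper_width: 0.384
grip_force: 109.2
```

```bash
python3 q.py
```

```text
13.75 F [-0.1 -2.8 -1.5] Tz 0.269 [0.5286 0.2797 0.1671] yaw 43.6 j7 0.38 tau7 0.308
```

jog_arm --steps '[0.3,0,0,0,0.015,0.3,0,0,0,0.03,0.3,0,0,0,0.045]'

```text
time: 14.12
tool_pos: [0.5285, 0.2797, 0.1671]
ee_rot: [1.632, 2.683, -0.002]
force: [-1.0, -2.0, -1.9]
gripper_width: 0.384
grip_force: 109.2
```

```bash
python3 q.py
```

```text
14.125 F [-1.  -2.  -1.9] Tz 0.256 [0.5285 0.2797 0.1671] yaw 27.4 j7 0.13 tau7 0.305
```

jog_arm --steps '[0.3,0,0,0,0.015,0.3,0,0,0,0.03,0.3,0,0,0,0.045]'

```text
time: 14.5
tool_pos: [0.5284, 0.2797, 0.167]
ee_rot: [1.994, 2.426, -0.003]
force: [0.4, -2.7, -1.6]
gripper_width: 0.388
grip_force: 109.2
```

```bash
python3 q.py
```

```text
14.5 F [ 0.4 -2.7 -1.6] Tz 0.277 [0.5284 0.2797 0.167 ] yaw 11.2 j7 -0.12 tau7 0.301
```

tau7 is a clean meter and reads free so far. I'll go on in smaller bites.

jog_arm --steps '[0.3,0,0,0,0.015,0.3,0,0,0,0.03]'

```text
time: 14.75
tool_pos: [0.5283, 0.2796, 0.167]
ee_rot: [2.213, 2.228, -0.003]
force: [-0.9, -3.1, -2.3]
gripper_width: 0.382
grip_force: 109.2
```

```bash
python3 q.py
```

```text
14.75 F [-0.9 -3.1 -2.3] Tz 0.25 [0.5283 0.2796 0.167 ] yaw 0.4 j7 -0.28 tau7 0.298
```

jog_arm --steps '[0.3,0,0,0,0.015,0.3,0,0,0,0.03]'

```text
time: 15.0
tool_pos: [0.5282, 0.2797, 0.1671]
ee_rot: [2.413, 2.01, -0.003]
force: [-0.1, -1.8, -1.5]
gripper_width: 0.388
grip_force: 109.3
```

```bash
python3 q.py
```

```text
15.0 F [-0.1 -1.8 -1.5] Tz 0.233 [0.5282 0.2797 0.1671] yaw -10.4 j7 -0.44 tau7 0.295
```

jog_arm --steps '[0.3,0,0,0,0.015,0.3,0,0,0,0.03]'

```text
time: 15.25
tool_pos: [0.5282, 0.2797, 0.167]
ee_rot: [2.591, 1.774, -0.003]
force: [-0.8, -2.6, -1.4]
gripper_width: 0.385
grip_force: 109.3
```

```bash
python3 q.py
```

```text
15.25 F [-0.8 -2.6 -1.4] Tz 0.249 [0.5282 0.2797 0.167 ] yaw -21.2 j7 -0.61 tau7 0.292
```

jog_arm --steps '[0.3,0,0,0,0.015,0.3,0,0,0,0.03]'

```text
time: 15.5
tool_pos: [0.5281, 0.2797, 0.1671]
ee_rot: [2.747, 1.522, -0.003]
force: [-1.0, -3.3, -1.1]
gripper_width: 0.384
grip_force: 109.3
```

```bash
python3 q.py
```

```text
15.5 F [-1.  -3.3 -1.1] Tz 0.298 [0.5281 0.2797 0.1671] yaw -32.0 j7 -0.77 tau7 0.288
```

jog_arm --steps '[0.3,0,0,0,0.015,0.3,0,0,0,0.03]'

```text
time: 15.75
tool_pos: [0.5281, 0.2797, 0.167]
ee_rot: [2.878, 1.257, -0.003]
force: [-1.0, -3.5, -1.1]
gripper_width: 0.384
grip_force: 109.3
```

```bash
python3 q.py
```

```text
15.75 F [-1.  -3.5 -1.1] Tz 0.238 [0.5281 0.2797 0.167 ] yaw -42.8 j7 -0.93 tau7 0.285
```

jog_arm --steps '[0.3,0,0,0,0.015,0.3,0,0,0,0.025]'

```text
time: 16.0
tool_pos: [0.528, 0.2798, 0.1671]
ee_rot: [2.967, 1.029, -0.002]
force: [-1.4, -2.0, -0.4]
gripper_width: 0.383
grip_force: 109.4
```

```bash
python3 q.py
```

```text
16.0 F [-1.4 -2.  -0.4] Tz 0.349 [0.528  0.2798 0.1671] yaw -51.8 j7 -1.06 tau7 -0.017
```

jog_arm --steps '[0.3,0,0,0,0.015,0.3,0,0,0,0.025]'

```text
time: 16.25
tool_pos: [0.528, 0.2799, 0.167]
ee_rot: [3.038, 0.793, -0.002]
force: [-0.1, -2.4, -0.6]
gripper_width: 0.385
grip_force: 109.4
```

```bash
python3 q.py
python3 - <<'E'
from h import *
f,c,s=shot("side","s5");cv2.imwrite("pics/s5b.png",cv2.resize(f["image"][150:270,270:390],(600,600),interpolation=cv2.INTER_CUBIC)[:,:,::-1])
E
```

```text
16.25 F [-0.1 -2.4 -0.6] Tz 0.319 [0.528  0.2799 0.167 ] yaw -60.7 j7 -1.19 tau7 -0.017
```

View pics/s5b.png

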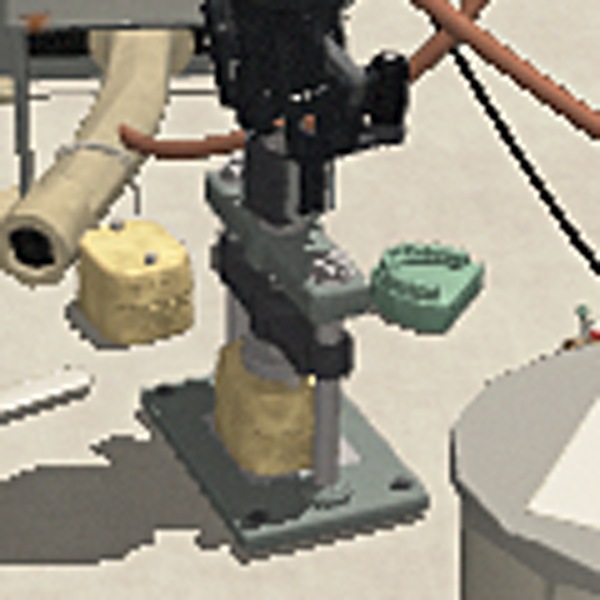

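The picture shows the crank home on the spindle, the crosshead lowered and the foot on the yellow flask at crop (265,360). The moment rose to about 0.33 N m, so the foot landed at a yaw near -45°. The target is yaw -225°. I'll turn another 70°, then regrip 180° back.

jog_arm --steps '[0.3,0,0,0,0.015,0.3,0,0,0,0.03,0.3,0,0,0,0.045,0.3,0,0,0,0.06,0.3,0,0,0,0.075,0.3,0,0,0,0.09]'

```text
time: 17.05
tool_pos: [0.5279, 0.28, 0.1671]
ee_rot: [3.139, -0.086, -0.002]
force: [-1.8, -3.2, -1.3]
gripper_width: 0.389
grip_force: 109.7
```

```bash
python3 q.py
```

```text
17.05 F [-1.8 -3.2 -1.3] Tz 0.331 [0.5279 0.28   0.1671] yaw -93.1 j7 -1.66 tau7 0.168
```

jog_arm --steps '[0.3,0,0,0,0.015,0.3,0,0,0,0.03,0.3,0,0,0,0.045,0.3,0,0,0,0.06,0.3,0,0,0,0.075,0.3,0,0,0,0.09,0.3,0,0,0,0.1]'

```text
time: 17.92
tool_pos: [0.528, 0.2803, 0.167]
ee_rot: [2.959, -1.05, -0.001]
force: [-0.9, -3.3, -0.7]
gripper_width: 0.386
grip_force: 109.7
```

```bash
python3 q.py
```

```text
17.925 F [-0.9 -3.3 -0.7] Tz 0.351 [0.528  0.2803 0.167 ] yaw -129.1 j7 -2.17 tau7 -0.053
```

jog_arm --steps '[0.7,0,0,0,0,0.7,0,0,0,0,0.7,0,0,-0.06,0,0.7,0,0,-0.13,0,0.7,0,0,-0.13,-0.03,0.7,0,0,-0.13,-0.06,0.7,0,0,-0.13,-0.09,0.7,0,0,-0.13,-0.12]'

```text
time: 18.92
tool_pos: [0.5291, 0.2808, 0.2015]
ee_rot: [-3.138, -0.116, -0.003]
force: [-0.5, 0.5, -0.1]
gripper_width: 0.702
grip_force: 0.0
```

jog_arm --steps '[0.7,0,0,0,-0.03,0.7,0,0,0,-0.06,0.7,0,0,0,-0.09,0.7,0,0,0,-0.12,0.7,0,0,0,-0.15,0.7,0,0,0,-0.18,0.7,0,0,0,-0.21,0.7,0,0,0,-0.24]'

```text
time: 19.92
tool_pos: [0.5293, 0.2806, 0.2016]
ee_rot: [2.218, 2.223, 0.004]
force: [-0.5, 0.1, -0.2]
gripper_width: 0.7
grip_force: 0.0
```

jog_arm --steps '[0.7,0,0,0,-0.03,0.7,0,0,0,-0.06,0.7,0,0,0,-0.09,0.7,0,0,0,-0.12,0.7,0,0,0,-0.14,0.7,0,0,0,-0.14]'

```text
time: 20.68
tool_pos: [0.5293, 0.2805, 0.2013]
ee_rot: [1.072, 2.951, 0.003]
force: [0.2, -0.1, 0.8]
gripper_width: 0.698
grip_force: 0.0
```

```bash
python3 q.py; python3 -c "
from h import *
move([.5283,.2803,.167],np.radians(50.9))"
```

```text
20.675 F [ 0.2 -0.1  0.8] Tz 0.031 [0.5293 0.2805 0.2013] yaw 50.1 j7 0.48 tau7 0.237
move [ 0.0027 -0.0034  0.1372] turn -0.0023 yaw_y 50.08 j7 0.479
```

jog_arm --steps '[0.7,0.003,0,0.07,-0.002,0.7,0.003,0,0.137,-0.002,0.7,0.003,0,0.137,-0.002,0.3,0.003,0,0.137,-0.002,0.3,0.003,0,0.137,-0.002,0.3,0.003,0,0.137,-0.002,0.3,0.003,0,0.137,-0.002,0.3,0.003,0,0.137,-0.002]'

```text
time: 21.68
tool_pos: [0.5274, 0.2808, 0.1661]
ee_rot: [-1.05, -2.96, 0.001]
force: [-4.6, -3.0, 6.1]
gripper_width: 0.387
grip_force: 106.5
```

```bash
python3 q.py
```

```text
21.675 F [-4.6 -3.   6.1] Tz 0.109 [0.5274 0.2808 0.1661] yaw 50.9 j7 0.51 tau7 -0.062
```

jog_arm --steps '[0.3,0,0,0,0.015,0.3,0,0,0,0.03,0.3,0,0,0,0.045,0.3,0,0,0,0.06,0.3,0,0,0,0.075,0.3,0,0,0,0.09]'

```text
time: 22.42
tool_pos: [0.5279, 0.2812, 0.1662]
ee_rot: [1.837, 2.548, 0.0]
force: [-2.2, -2.0, 2.7]
gripper_width: 0.389
grip_force: 109.1
```

```bash
python3 q.py
```

```text
22.425 F [-2.2 -2.   2.7] Tz 0.381 [0.5279 0.2812 0.1662] yaw 18.4 j7 0.01 tau7 0.174
```

jog_arm --steps '[0.3,0,0,0,0.015,0.3,0,0,0,0.03,0.3,0,0,0,0.045,0.3,0,0,0,0.06,0.3,0,0,0,0.075,0.3,0,0,0,0.09]'

```text
time: 23.18
tool_pos: [0.5285, 0.2812, 0.1661]
ee_rot: [2.474, 1.934, 0.002]
force: [-0.1, -1.4, 2.9]
gripper_width: 0.387
grip_force: 109.1
```

```bash
python3 q.py
```

```text
23.175 F [-0.1 -1.4  2.9] Tz 0.375 [0.5285 0.2812 0.1661] yaw -14.0 j7 -0.48 tau7 0.147
```

jog_arm --steps '[0.3,0,0,0,0.015,0.3,0,0,0,0.03,0.3,0,0,0,0.045,0.3,0,0,0,0.06,0.3,0,0,0,0.075,0.3,0,0,0,0.092]'

```text
time: 23.92
tool_pos: [0.5291, 0.2809, 0.1662]
ee_rot: [2.923, 1.148, 0.004]
force: [1.8, -2.3, 1.7]
gripper_width: 0.39
grip_force: 109.1
```

```bash
python3 q.py
```

```text
23.925 F [ 1.8 -2.3  1.7] Tz 0.402 [0.5291 0.2809 0.1662] yaw -47.1 j7 -0.97 tau7 0.202
```

jog_arm --steps '[0.3,0,0,0,-0.004,0.3,0,0,0,-0.008]'

```text
time: 24.18
tool_pos: [0.529, 0.2811, 0.1662]
ee_rot: [2.891, 1.228, 0.004]
force: [1.1, -2.5, 4.0]
gripper_width: 0.391
grip_force: 106.2
```

```bash
python3 q.py
```

```text
24.175 F [ 1.1 -2.5  4. ] Tz -0.022 [0.529  0.2811 0.1662] yaw -44.0 j7 -0.93 tau7 -0.111
```

The moment of 0.40 N m matches half a turn past landing, and the crank is now backed into its play. I'll lift it off.

jog_arm --steps '[0.3,0,0,-0.03,0,0.3,0,0,-0.07,0,0.3,0,0,-0.11,0,0.3,0,0,-0.16,0]'

```text
time: 24.68
tool_pos: [0.5267, 0.2819, 0.2055]
ee_rot: [-2.891, -1.226, 0.003]
force: [-0.1, -1.0, -3.4]
gripper_width: 0.389
grip_force: 107.2
```

```bash
python3 q.py
```

```text
24.675 F [-0.1 -1.  -3.4] Tz -0.066 [0.5267 0.2819 0.2055] yaw -44.0 j7 -0.96 tau7 0.076
```

jog_arm --steps '[0.3,0,0,-0.12,0,0.3,0,0,-0.3,0,0.3,0,0,-0.5,0.02,0.3,0,0,-0.58,0.04,0.3,0,0,-0.58,0.06,0.3,0,0,-0.58,0.08,0.3,0,0,-0.58,0.1,0.3,0,0,-0.58,0.133]'

```text
time: 25.68
tool_pos: [0.5271, 0.2816, 0.3508]
ee_rot: [-3.14, 0.031, 0.002]
force: [0.4, -0.7, -2.9]
gripper_width: 0.388
grip_force: 107.5
```

```bash
python3 q.py;  python3 -c "
from h import *
move([.5169,-.2175,.34],np.radians(88))"
```

```text
25.675 F [ 0.4 -0.7 -2.9] Tz 0.033 [0.5271 0.2816 0.3508] yaw -91.1 j7 -1.78 tau7 1.144
move [-1.700e-03  1.997e+00  4.080e-02] turn 0.0024 yaw_y -91.12 j7 -1.781
```

jog_arm --steps '[0.3,0,0.1,0,0,0.3,0,0.3,0,0,0.3,0,0.54,0,0,0.3,0,0.77,0,0,0.3,0,1,0,0,0.3,0,1,0,0]'

```text
time: 26.42
tool_pos: [0.5228, 0.0235, 0.3515]
ee_rot: [-3.14, 0.039, -0.001]
force: [-0.0, 1.2, -3.2]
gripper_width: 0.39
grip_force: 107.6
```

jog_arm --steps '[0.3,0,0.24,0,0.002,0.3,0,0.48,0,0.002,0.3,0,0.72,0,0.002,0.3,0,0.9,0.1,0.002,0.3,0,0.98,0.3,0.002,0.3,0,0.98,0.5,0.002,0.3,0,0.98,0.7,0.002,0.3,0,0.98,0.8,0.002]'

```text
time: 27.42
tool_pos: [0.519, -0.2121, 0.1478]
ee_rot: [-3.139, 0.04, 0.006]
force: [-0.5, 0.1, -2.8]
gripper_width: 0.39
grip_force: 107.7
```

```bash
python3 q.py;  python3 - <<'E'
from h import *
move([.5169,-.2175,.06],np.radians(88))
f,c,s=shot("wrist","w6");cv2.imwrite("pics/w6b.png",cv2.resize(f["image"][250:450,200:440],(720,600),interpolation=cv2.INTER_CUBIC)[:,:,::-1])
E
```

```text
27.425 F [-0.5  0.1 -2.8] Tz -0.02 [ 0.519  -0.2121  0.1478] yaw -91.4 j7 -0.76 tau7 -0.144
move [-0.0063  0.0225  0.3514] turn 0.0015 yaw_y -91.45 j7 -0.76
```

View pics/w6b.png

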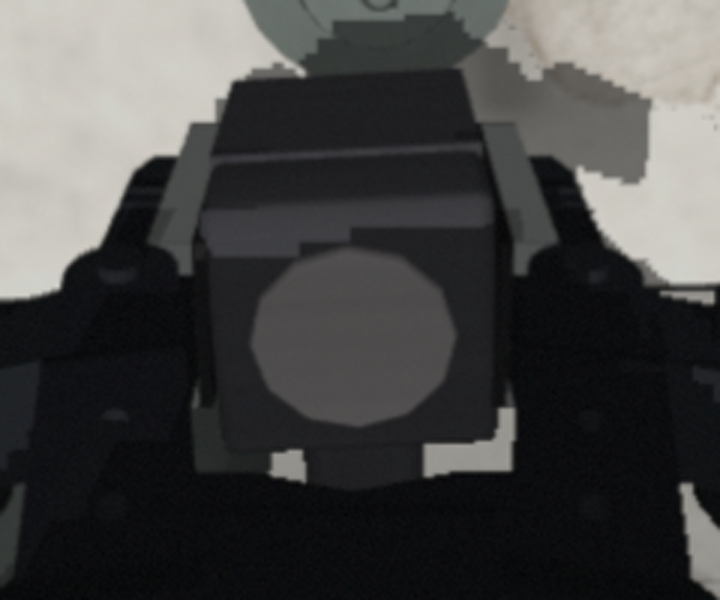

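The hub is held with its knob side away from the camera. It's turned about 2.5° in the hand and sits about 1 mm further back than in the first grip, so the target TCP is (.517,-.2175).

jog_arm --steps '[0.3,-0.007,0.022,0.15,0.001,0.3,-0.007,0.022,0.3,0.001,0.3,-0.007,0.022,0.35,0.001,0.3,-0.007,0.022,0.35,0.001]'

```text
time: 27.98
tool_pos: [0.519, -0.2189, 0.0634]
ee_rot: [-3.141, 0.051, -0.0]
force: [0.2, -0.3, -2.7]
gripper_width: 0.386
grip_force: 107.7
```

```bash
python3 q.py;  python3 -c "
from h import *
move([.517,-.2175,.037])"
```

```text
27.975 F [ 0.2 -0.3 -2.7] Tz 0.038 [ 0.519  -0.2189  0.0634] yaw -91.9 j7 -0.66 tau7 0.031
move [-0.0081 -0.0054  0.1058] turn 0.0 yaw_y -91.87 j7 -0.657
```

jog_arm --steps '[0.3,-0.008,-0.005,0.03,0,0.3,-0.008,-0.005,0.06,0,0.3,-0.008,-0.005,0.08,0,0.3,-0.008,-0.005,0.1,0,0.3,-0.008,-0.005,0.1,0]'

```text
time: 28.6
tool_pos: [0.5165, -0.2176, 0.0376]
ee_rot: [-3.141, 0.053, 0.001]
force: [0.2, 0.7, -2.8]
gripper_width: 0.388
grip_force: 107.7
```

```bash
python3 q.py;  python3 -c "
from h import *
move([.517,-.2175,.025])"
```

```text
28.6 F [ 0.2  0.7 -2.8] Tz 0.013 [ 0.5165 -0.2176  0.0376] yaw -91.9 j7 -0.63 tau7 0.013
move [ 0.0022 -0.0006  0.0505] turn 0.0 yaw_y -91.92 j7 -0.627
```

jog_arm --steps '[0.3,0,0,0.02,0,0.3,0,0,0.04,0,0.3,0,0,0.048,0,0.3,0,0,0.054,0,0.3,0,0,0.054,0]'

```text
time: 29.22
tool_pos: [0.5167, -0.2178, 0.0245]
ee_rot: [-3.141, 0.053, 0.0]
force: [-0.7, 0.2, -3.3]
gripper_width: 0.386
grip_force: 107.7
```

```bash
python3 q.py
```

```text
29.225 F [-0.7  0.2 -3.3] Tz -0.038 [ 0.5167 -0.2178  0.0245] yaw -91.9 j7 -0.61 tau7 0.004
```

Nearly seated. I'll go down a touch more until contact, then release and lift.

jog_arm --steps '[0.3,0,0,0.004,0,0.3,0,0,0.008,0,0.3,0,0,0.008,0]'

```text
time: 29.6
tool_pos: [0.5169, -0.2179, 0.0241]
ee_rot: [-3.14, 0.053, -0.002]
force: [-2.8, 3.6, 10.4]
gripper_width: 0.388
grip_force: 109.7
```

```bash
python3 q.py
```

```text
29.6 F [-2.8  3.6 10.4] Tz 0.057 [ 0.5169 -0.2179  0.0241] yaw -91.9 j7 -0.61 tau7 0.004
```

jog_arm --steps '[0.75,0,0,0,0,0.9,0,0,0,0,1,0,0,0,0,1,0,0,-0.1,0,1,0,0,-0.3,0,1,0,0,-0.55,0,1,0,0,-0.8,0,1,0,0,-0.8,0]'

```text
time: 30.6
tool_pos: [0.5191, -0.2197, 0.2272]
ee_rot: [3.139, -0.053, 0.014]
force: [0.2, 0.0, -0.6]
gripper_width: 0.998
grip_force: 0.0
```

```bash
python3 q.py
python3 - <<'E'
from h import *
f=r.grab_frame("side")["image"];w=r.grab_frame("wrist")["image"]
z=lambda i:cv2.resize(i,(400,300),interpolation=cv2.INTER_CUBIC)
cv2.imwrite("pics/end.png",np.vstack([np.hstack([z(f[310:400,290:410]),z(f[170:275,270:410])]),np.hstack([z(w),z(f)])])[:,:,::-1])
E
```

```text
30.6 F [ 0.2  0.  -0.6] Tz 0.011 [ 0.5191 -0.2197  0.2272] yaw -91.9 j7 -0.83 tau7 -0.095
```

View pics/end.png

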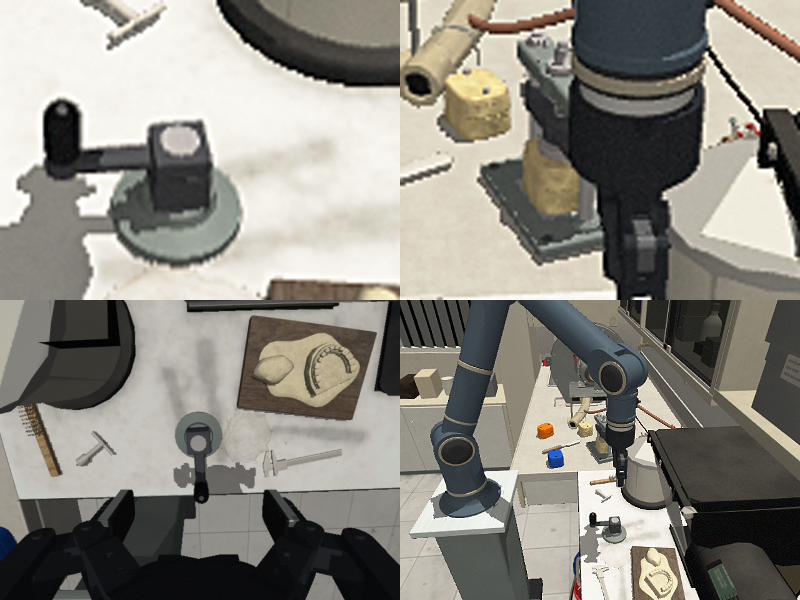

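The crank sits flat on the post shoulder (top-left crop, 180,175), the flask is under the press foot, and the gripper is clear of everything.

```bash
python3 -c "
from bench import r
print(r.job_done())"
```

```text
the job is handed in; nothing more can be done
None
```

The flask is clamped about half a turn past landing (last spindle reading about 0.40 N m), the crank is back fully down on its parking post, and the job was handed in at about 31 s with no verdict shown.

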